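# Lay up the table caddy for dinner

### The arm

A 6-joint arm with a two-finger parallel gripper is mounted at the origin on a cart in front of the work surface, level with it; the furniture and walls round the work are solid. World frame = base frame: x ahead of the robot, y to its left, z up, the work surface at z = 0. Lengths are in mm, angles in rad, forces in N, time in s.
With the tool pointing down it reaches from about 275 to 850 mm from the base axis. Payload 5.2 kg.
Tool frame: the origin (TCP) lies at the very end of the fingers, on their centre line; the grasp point (between the pads) lies 19 mm behind it; z points along the fingers, y is the line along which they close (so a half turn about z gives the same grasp; the last joint's range is limited). The gripper opens to 85 mm and grips with 20 to 120 N. Pads are 22 mm wide; open, the fingers measure 114 mm over their backs; the gripper's body (76 mm by 85 mm) begins 54 mm behind the grasp point. The pads swing forward as they close: fully open they stand 13 mm farther back than shut.
Start: joints at [-1.421, 0.259, 1.535, -0, 1.348, -0.203], TCP at [190.061, -516.122, 231.31] pointing down, gripper open.
Joint ranges: [-3.14, 3.14], [-0.91, 2.08], [0.19, 2.58], [-1.22, 4.36], [0.22, 2.71], [-3.12, 3.12]. Speed limits (rad/s): [2.57, 2.57, 3.14, 3.14, 3.14, 3.14].

### API

Orientations are given as a unit quaternion [x, y, z, w].
In Python, from plant import ctrl gives the robot as it stands. Calls block until the motion is done:
- ctrl.goto(position, orientation): joint-space move of the TCP to a pose.
- ctrl.move_straight(position, vel=150, orientation=None, contact_N=None): straight line of the TCP; orientation=None keeps the orientation; vel is the mean speed in mm/s. With contact_N (N) it stops when the force on the tool has changed by that much, and returns True; else False.
- ctrl.move_joints(angles): joint-space move.
- ctrl.grip(opening, squeeze=None): finger opening in mm; squeeze is the grip in N (None keeps the last); returns when the fingers have stopped.
- ctrl.pause(seconds).
- ctrl.solve_ik(position, orientation): joint angles nearest the present ones, or None.
- ctrl.get_obs(): the state.
- ctrl.camera(name): name is "scene" or "side" or "wrist"; returns (picture, depth): 400x640x3 uint8, red, green, blue; 400x640 float32, mm along the optical axis (not along the pixel's ray), 0 where there is no reading.
- ctrl.camera_info(name): a dict with "fovy" (degrees; the focal length in pixels is half the picture's height over the tangent of half this angle, whatever the lens; pixels are square), "cx", "cy" (the principal point, pixels), "eye" and "attitude" of the camera in the world. Camera axes: x right, y up, looking along -z (the intrinsics and any distortion apply to the point x, -y, -z); pixel columns grow to the right and rows downward; lengths in mm; the calibration is good to about 2 mm. A picture is of the moment at which its call begins: read the wrist's pose just before it. camera_info takes no time and is no camera call; for the wrist camera it gives the pose at the moment of the call.
A pose or a line that the arm cannot do raises ctrl.IKError and nothing moves.
- ctrl.hand_in(): hands the job in; it is judged then, once.
The state is a dict: "clock": time; "qpos": joint angles; "qvel": joint speeds; "joint_torque": joint torques, N m; "eef_pos": TCP position; "tool_rot": TCP orientation; "contact_force": force on the tool from outside, world axes, zero at the start; "ft_torque": the same for the moment, N m; "finger_gap": finger opening in mm; "gripper_force": force on a finger pad.
Only numpy, scipy, OpenCV 4.12 (cv2) and the standard library are available. Lean on these libraries where they do the work, as an engineer would, in place of code of your own. Each camera call takes 0.05 s, during which the arm holds its last target. There are 200 camera calls.

### The job

Get the wooden table caddy ready for dinner: put the pepper mill, the salt shaker, the tea light and the matchbox each down into the insert made for it (mill in the widest well, salt in the narrower deep well, tea light in the shallow round recess, matchbox flat in the rectangular one), keeping the mill and shaker upright all the way. The spice jars look much like the salt but belong to the cook: leave them standing where they are.

Things in the scene. Friction and masses are not known exactly. Their poses are not given: they have to be found in the camera images.
- pepper_mill: Turned wooden pepper mill with a round head and small steel knob, 58 mm in diameter at the foot, 170 mm tall; the head is about 49 mm across, well gripped 125 to 140 mm above the foot. Loose, upright, about 0.18 kg. Origin: centre of its underside, z up.
- salt_shaker: Clear glass salt shaker with white salt inside and a pale grey domed cap with holes, 44 mm in diameter, 90 mm tall (the upper 16 mm, the cap, narrows to 34 mm). Loose, upright, 0.1 kg. Origin: centre of its underside, z up.
- tea_light: Tea light in a white-grey metal cup, 38 mm in diameter, 15 mm tall. Loose, 15 g. Origin: centre of its underside, z up.
- matchbox: Red matchbox lying flat, with a cream and yellow label with a round spot on top and dark striking strips on its long sides: 38 mm (its x) by 56 mm (its y), 17 mm thick. Loose, 30 g. Origin: centre of its underside, z up.
- insert_mill: Caddy insert with the widest round well: 72 mm in diameter, 22 mm deep. Fixed. Pale wooden block 82 x 82 x 28 mm, its top 35 mm above the worktop. Origin: centre of the block's underside, 7 mm above the worktop; z up; x and y along the block's sides; well floor 6 mm above the origin.
- insert_salt: Caddy insert with the narrower deep round well: 57 mm in diameter (the mill does not fit), 22 mm deep. Fixed. Origin and axes as for insert_mill; well floor 6 mm above the origin. The four inserts lie in a row along their y, 83 mm apart, in an order that varies, in a low dark-wood tray (the caddy) 99 x 348 mm, walls 8 mm thick and 30 mm high.
- insert_light: Caddy insert with a shallow round recess: 52 mm in diameter, 6 mm deep. Fixed. Origin and axes as for insert_mill; recess floor 22 mm above the origin. Close behind the caddy stands a microwave, 285 mm high, its handle out to about x = 0.53; behind x = 0.60 a wall cabinet hangs 450 mm above the worktop: keep wide swings clear of both.
- insert_match: Caddy insert with a shallow rectangular recess: 53 mm along the insert's x, 73 mm along its y, 6 mm deep. Fixed. Origin and axes as for insert_mill; recess floor 22 mm above the origin.
- yellow_jar: Look-alike, not for the caddy: glass spice jar with a yellow cap and a label, 45 mm in diameter, 98 mm tall, standing just behind the things. Loose, 0.11 kg. Origin: centre of its underside, z up.
- green_jar: Look-alike, not for the caddy: glass spice jar with a green cap and a label, 41 mm in diameter, 108 mm tall, standing just behind the things. Loose, 0.11 kg. Origin: centre of its underside, z up.
Mind the look-alikes: they are no part of the job. Leave any pink look-alike of the salt_shaker alone.

How it is judged:
By the outcome, as a careful person would: the job done as asked, in the order asked, and still so for the second after the job is handed in, with the robot touching nothing.
It also fails if it takes over 128 s, if anything falls off the work surface, if the arm or the gripper's body presses on something with over 40 N, if the wrist force passes 120 N, or if a joint passes its speed limit or range.

## Working session

There is one attempt and no reset: what is moved stays moved. The work goes in short steps, each a Python script; the robot and the scene stay as the last script left them, time stands still between calls to the robot, and variables do not carry over. Pictures are saved under pics/ and viewed, at most 14 in all, crops included, and the job is handed in when it is done.

```bash
ls; mkdir -p pics; python3 - <<'E'
from plant import ctrl
import cv2,numpy as np
for n in ("scene","side","wrist"):
    print(n,ctrl.camera_info(n))
    p,d=ctrl.camera(n); cv2.imwrite(f"pics/{n}0.png",p[:,:,::-1]); np.save(f"pics/{n}0.npy",d)
    print((d==0).mean(),d[d>0].min(),d.max())
o=ctrl.get_obs(); print(o["clock"],o["eef_pos"],o["tool_rot"],o["finger_gap"])
E
```

```text
pics
scene {'fovy': 47.56628191101164, 'cx': 314.4391224406107, 'cy': 201.89018228036537, 'eye': array([ -24.37171117,  493.12245244, 1256.21515179]), 'attitude': array([-0.11290514,  0.23544186,  0.87505786, -0.40754545])}
0.00390234375 585.92267 2922.7708
side {'fovy': 50.796143305172926, 'cx': 313.6789093228732, 'cy': 196.64583441736204, 'eye': array([-530.11537047,  -96.2472503 ,  623.66979606]), 'attitude': array([ 0.38122519, -0.33315152, -0.56741725,  0.64939594])}
0.00419140625 539.3446 1591.2169
wrist {'fovy': 71.26415095405513, 'cx': 318.1426332226161, 'cy': 197.4282753132664, 'eye': array([ 260.96133276, -490.31928455,  372.19163064]), 'attitude': array([-0.11951763,  0.0844873 , -0.56562995,  0.8115665 ])}
0.00416796875 54.09902 1722.093
0.15 [ 189.99659491 -515.70943534  230.64627038] [ 9.84478921e-01  1.75501347e-01  1.18972850e-05 -7.28751063e-04] 85.32729929056958
```

View pics/scene0.png

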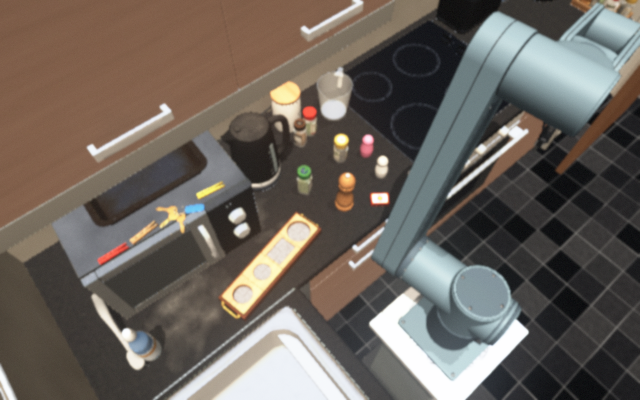

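View pics/side0.png

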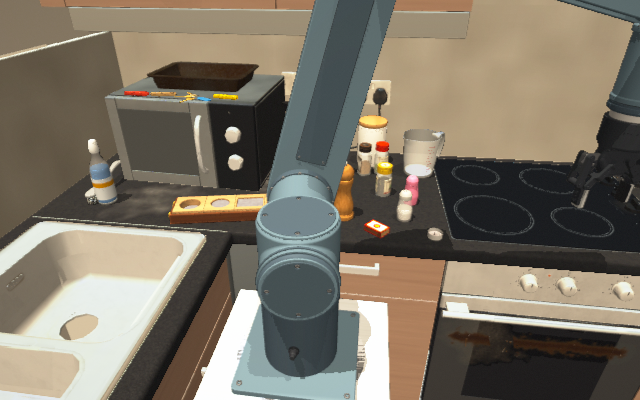

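The scene view shows the green jar (304,180), mill (346,190), yellow jar (340,148), pink look-alike (367,147), white salt (382,167), matchbox (379,198) and caddy (270,265). The side view shows the tea light (435,234), salt (404,210), pink (411,190), matchbox (377,228) and mill (344,195). Only the pink shaker and the yellow and green jars could be mistaken for the salt.

```bash
cat > h.py <<'E'
from plant import ctrl
import cv2,numpy as np
from scipy.spatial.transform import Rotation as R
def rays(ci,uv):
    f=200/np.tan(np.radians(ci["fovy"])/2); uv=np.atleast_2d(np.asarray(uv,float))
    c=np.c_[(uv[:,0]-ci["cx"])/f,-(uv[:,1]-ci["cy"])/f,-np.ones(len(uv))]
    return R.from_quat(ci["attitude"]).apply(c)   # scaled so depth=1
def ondepth(ci,d,uv):
    uv=np.atleast_2d(uv).astype(int); return ci["eye"]+rays(ci,uv)*d[uv[:,1],uv[:,0]][:,None]
def onplane(ci,uv,z):
    r=rays(ci,uv); return ci["eye"]+r*((z-ci["eye"][2])/r[:,2])[:,None]
def proj(ci,P):
    f=200/np.tan(np.radians(ci["fovy"])/2)
    c=R.from_quat(ci["attitude"]).inv().apply(np.atleast_2d(P)-ci["eye"])
    return np.c_[ci["cx"]+f*c[:,0]/-c[:,2],ci["cy"]-f*c[:,1]/-c[:,2]]
def down(yaw):  # tool z down, tool y (closing line) at angle yaw+90deg from world x
    return (R.from_euler('z',yaw)*R.from_euler('x',np.pi)).as_quat()
def shot(name,save=None):
    ci=ctrl.camera_info(name); p,d=ctrl.camera(name)
    if save: cv2.imwrite(f"pics/{save}.png",p[:,:,::-1]); np.savez(f"pics/{save}.npz",p=p,d=d,**ci)
    return ci,p,d
def load(s):
    z=np.load(f"pics/{s}.npz"); return {k:z[k] for k in("fovy","cx","cy","eye","attitude")},z["p"],z["d"]
E
python3 - <<'E'
from h import *
np.set_printoptions(precision=1,suppress=True)
for n,pts in (("scene",dict(green=(304,171),mill=(346,178),yellow=(340,140),pink=(367,140),salt=(382,160),match=(379,198),c1=(298,230),c2=(281,250),c3=(262,271),c4=(243,294),table=(330,230))),
 ("side",dict(salt=(404,213),pink=(411,190),match=(377,228),tea=(435,233),mill=(344,195),yellow=(384,180),table=(400,240),c1=(190,205),c2=(220,203)))):
    ci=ctrl.camera_info(n); d=np.load(f"pics/{n}0.npy")
    for k,v in pts.items(): print(n,k,ondepth(ci,d,v)[0])
ci=ctrl.camera_info("wrist"); T=R.from_quat(ctrl.get_obs()["tool_rot"])
print(T.inv().apply(ci["eye"]-ctrl.get_obs()["eef_pos"]), T.inv().apply(rays(ci,[[320,200],[420,200]])))
E
```

```text
scene green [599.3  20.7 105. ]
scene mill [471.8 -33.2 161.5]
scene yellow [ 619.5 -144.6  101.4]
scene pink [ 574.5 -223.5   80.2]
scene salt [ 480.8 -198.2   91.6]
scene match [ 412.8 -131.1   18.6]
scene c1 [491.9 135.3  14.3]
scene c2 [467.3 219.   27.6]
scene c3 [451.  301.2  26.1]
scene c4 [432.8 382.5  19.2]
scene table [434.2  55.3  -0.6]
side salt [ 462.6 -207.4   32.5]
side pink [ 564.6 -230.5   50.2]
side match [ 403.5 -136.7   16.7]
side tea [ 414.4 -286.8    7.3]
side mill [462.4 -44.2  75.9]
side yellow [ 603.2 -153.5   57.7]
side table [ 381.8 -196.6   -0.7]
side c1 [456.4 395.3  13.8]
side c2 [453.  303.1  29.5]
[  75.4    0.5 -141.6] [[-0.3  0.   1. ]
 [-0.3  0.4  1. ]]
```

```bash
python3 - <<'E'
from h import *
np.set_printoptions(precision=2,suppress=True)
for i,(P,y) in enumerate([((400,-230,300),np.pi),((440,-110,300),np.pi),((425,215,310),np.pi+0.2),((405,310,310),np.pi+0.2)]):
    q=ctrl.solve_ik(P,down(y)); print(q)
    if q is None: continue
    ctrl.goto(P,down(y)); ctrl.pause(.15); shot("wrist",f"w{i}"); print(ctrl.get_obs()["clock"],ctrl.get_obs()["qpos"])
a=[cv2.imread(f"pics/w{i}.png") for i in (1,2)]
cv2.imwrite("pics/both.png",cv2.resize(np.vstack(a),(480,600),interpolation=cv2.INTER_AREA))
E
```

```text
[-0.76  0.06  1.61  0.    1.47 -2.34]
2.2 [-0.77  0.06  1.61 -0.    1.47 -2.33]
[-0.49  0.04  1.63  0.    1.47 -2.06]
2.975 [-0.49  0.04  1.63 -0.    1.47 -2.06]
[ 0.23  0.08  1.56  0.    1.5  -1.54]
4.4083 [ 0.23  0.08  1.56 -0.    1.5  -1.54]
[ 0.43  0.14  1.49  0.    1.51 -1.34]
5.0833 [ 0.43  0.14  1.49 -0.    1.51 -1.34]
```

View pics/w1.png

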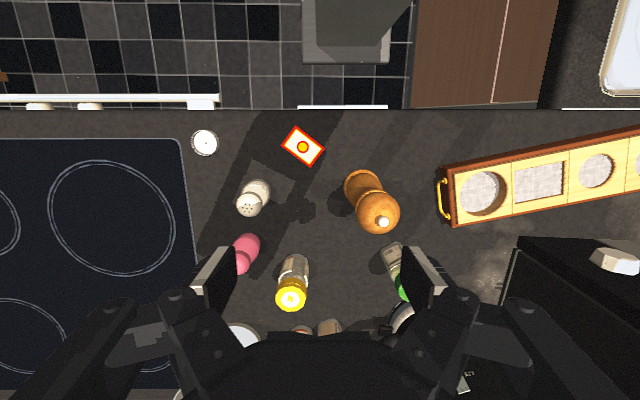

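View pics/w2.png

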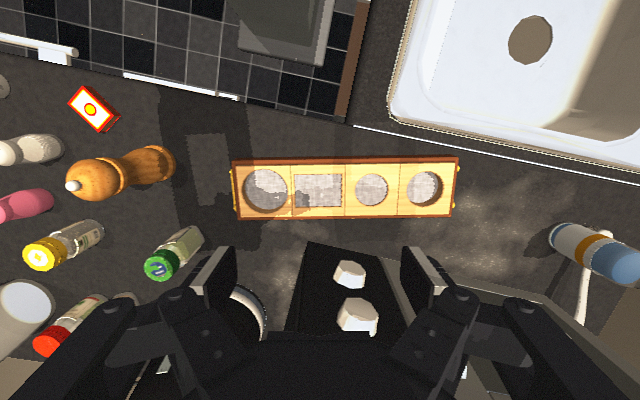

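The wrist views show the salt (252,198 in w1; white, holed cap), pink (245,255), yellow jar (291,295), green jar (400,280), mill (378,210), matchbox (303,147) and tea light (204,142). In w2 the insert order from low y is mill (265,190), match (317,190), then two round wells (372,190) and (424,187), which depth will tell apart.

```bash
cat > meas.py <<'E'
from h import *
np.set_printoptions(precision=1,suppress=True)
vv,uu=np.mgrid[:400,:640]; UV=np.c_[uu.ravel(),vv.ravel()]
def cloud(s):
    ci,p,d=load(s); P=ondepth(ci,d,UV).reshape(400,640,3); P[d<=150]=np.nan   # nearer than 150: own fingers
    return ci,p,P
def near(P,xy,r): return np.hypot(P[...,0]-xy[0],P[...,1]-xy[1])<r
def top(P,xy,r,dz):
    m=near(P,xy,r); zt=np.nanpercentile(P[m][:,2],99.5); q=P[m&(P[...,2]>zt-dz)]
    c,rad=cv2.minEnclosingCircle(q[:,:2].astype(np.float32)); return zt,np.array(c),rad,len(q)
if __name__=="__main__":
    np.set_printoptions(precision=1,suppress=True)
    for s in ("w0","w1"):
        ci,p,P=cloud(s)
        t=P[near(P,(400,-220),25)]; print(s,"table z",np.median(t[:,2]),t[:,2].std())
        for k,xy,r,dz in (("mill",(470,-36),45,8),("millhead",(470,-36),45,40),("salt",(472,-202),40,6),("tea",(416,-287),30,5),("match",(408,-133),50,4)):
            print(k,*top(P,xy,r,dz))
        m=near(P,(408,-133),50)&(P[...,2]>13)
        print("match rect",cv2.minAreaRect(P[m][:,:2].astype(np.float32)))
    for s in ("w2","w3"):
        ci,p,P=cloud(s)
        reg=(abs((P[...,0]-462)*.974+(P[...,1]-260)*.225)<60)&(abs(P[...,1]-260)<190)
        m=(reg&(abs(P[...,2]-35)<5)).astype(np.uint8)
        print(s,"top z",np.median(P[m>0][:,2]))
        cs,hi=cv2.findContours(m,cv2.RETR_CCOMP,cv2.CHAIN_APPROX_NONE)
        for c,h in zip(cs,hi[0]):
            if h[3]>=0 and cv2.contourArea(c)>200:
                q=onplane(ci,c[:,0],35)[:,:2].astype(np.float32); A=cv2.contourArea(q)
                mk=cv2.drawContours(np.zeros((400,640),np.uint8),[c],-1,1,-1)
                print("hole",cv2.minAreaRect(q),"eqdia",2*np.sqrt(A/np.pi),"floor",np.nanpercentile(P[mk>0][:,2],25))
E
python3 meas.py
```

```text
w0 table z -1.1455321052533236 195.7459326578911
mill 168.65946320715742 [477.3 -42.4] 6.005782604217529 108
millhead 168.65946320715742 [478.2 -42.1] 24.920623779296875 1493
salt 88.3086679874979 [ 488.5 -206.5] 14.306744575500488 285
tea 15.126668015987613 [ 410.3 -283.4] 19.045507431030273 58
match 17.81862784366302 [ 415.7 -134. ] 33.01335525512695 866
match rect ((415.9890441894531, -134.09637451171875), (55.999359130859375, 38.0880241394043), 52.59516143798828)
w1 table z -1.0502230912018717 0.8579945212924679
mill 168.62426445550878 [477.9 -42.1] 5.9007391929626465 102
millhead 168.62426445550878 [478.6 -41.7] 24.749006271362305 1448
salt 88.23752429740307 [ 488.5 -206.6] 14.417364120483398 318
tea 15.26702829773125 [ 410.3 -283.8] 19.391597747802734 86
match 17.949121103485336 [ 416.  -133.7] 33.31804656982422 941
match rect ((416.2466125488281, -134.0177764892578), (55.91518783569336, 38.357017517089844), 52.610618591308594)
w2 top z 33.95060970849602
hole ((449.8916320800781, 302.22552490234375), (51.62001419067383, 52.243247985839844), 58.31459045410156) eqdia 52.028227666
[... 441 characters left out ...]
99023) eqdia 71.8482943699671 floor 12.051397020577383
w3 top z 33.914338267017
hole ((449.8231201171875, 303.16864013671875), (51.35276412963867, 52.83562469482422), 11.401084899902344) eqdia 52.24026957350165 floor 27.994978439340542
hole ((467.76910400390625, 222.5997314453125), (54.684715270996094, 75.2956314086914), 11.402444839477539) eqdia 70.447927453699 floor 27.956092802819256
hole ((432.5563659667969, 383.74920654296875), (58.18431854248047, 56.74132537841797), 57.47781753540039) eqdia 57.15133393128208 floor 12.063290262505177
hole ((484.44793701171875, 142.12460327148438), (72.57315063476562, 71.40510559082031), 71.76658630371094) eqdia 71.44535096760353 floor 12.043816168314322
```

```bash
python3 - <<'E'
from meas import *
Ps=[cloud(s)[2].reshape(-1,3) for s in("w2","w3")]
ci=ctrl.camera_info("scene"); d=np.load("pics/scene0.npy"); Ps.append(ondepth(ci,d,UV))
ci=ctrl.camera_info("side"); d=np.load("pics/side0.npy"); Ps.append(ondepth(ci,d,UV))
for y in range(40,480,20):
    r=[]
    for P in Ps:
        m=(abs(P[:,1]-y)<10)&(P[:,2]>50)&(P[:,2]<300)&(P[:,0]>380)&(P[:,0]<700); q=P[m]
        r+= [(len(q),round(np.percentile(q[:,0],1)),round(q[:,2].max())) if len(q)>5 else None]
    print(y,r)
p=cv2.imread("pics/w1.png")[120:330,190:430]; cv2.imwrite("pics/crop1.png",cv2.resize(p,None,fx=2.5,fy=2.5,interpolation=cv2.INTER_CUBIC))
E
```

```text
40 [(583, 583, 109), (777, 583, 109), (118, 580, 124), None]
60 [(163, 694, 209), (37, 687, 63), (113, 683, 225), None]
80 [(514, 692, 215), (51, 682, 64), (206, 680, 236), None]
100 [(206, 685, 214), None, (254, 678, 235), None]
120 [(273, 683, 99), None, (258, 680, 229), None]
140 [(254, 690, 106), (59, 697, 180), (123, 687, 197), None]
160 [None, None, None, None]
180 [None, None, None, None]
200 [None, None, None, None]
220 [(1194, 561, 226), (297, 560, 286), (348, 558, 289), (1402, 558, 287)]
240 [(1316, 561, 226), (1109, 562, 286), (643, 558, 291), (608, 557, 288)]
260 [(1353, 545, 222), (1387, 545, 232), (602, 543, 291), (644, 542, 288)]
280 [(1211, 544, 217), (1407, 544, 229), (601, 542, 297), (617, 541, 296)]
300 [(809, 545, 216), (1101, 545, 215), (672, 543, 299), (551, 543, 299)]
320 [(1070, 566, 220), (1038, 566, 199), (638, 562, 300), (601, 561, 300)]
340 [(858, 567, 207), (999, 567, 199), (712, 563, 298), (552, 562, 300)]
360 [(632, 567, 266), (911, 567, 191), (570, 564, 299), (608, 563, 299)]
380 [(336, 561, 265), (1428, 532, 211), (668, 530, 299), (796, 530, 300)]
400 [(536, 570, 262), (165, 559, 186), (661, 566, 297), (353, 566, 300)]
420 [(681, 571, 258), (856, 571, 193), (671, 561, 296), (579, 565, 300)]
440 [(114, 572, 253), (774, 572, 189), (678, 569, 299), (559, 568, 299)]
460 [None, (556, 573, 165), (687, 570, 297), (573, 569, 300)]
```

View pics/crop1.png

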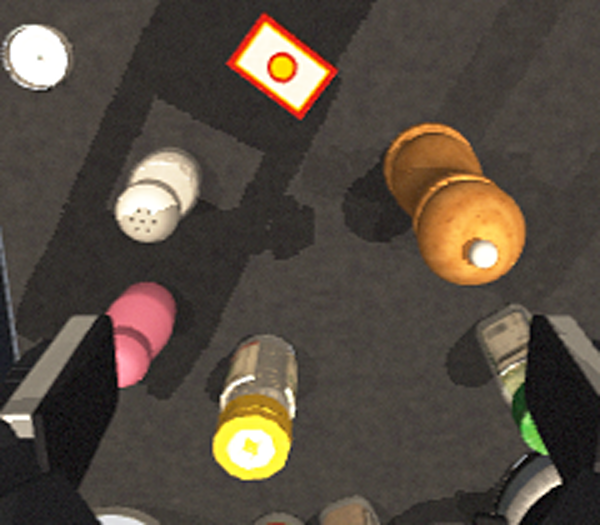

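The crop confirms the salt: white glass with a pale holed cap at (150,205) in the crop. The pink one at (135,335) and the yellow and green capped jars are to be left. Now the mill.

```bash
cat >> h.py <<'E'
def st(t=""):
    o=ctrl.get_obs(); print(t,"t",round(o["clock"],1),"tcp",np.round(o["eef_pos"],1),"F",np.round(o["contact_force"],1),"gap",round(o["finger_gap"],1),"gf",np.round(o["gripper_force"],1)); return o
E
python3 - <<'E'
from h import *
a=np.pi; x,y=478,-42
ctrl.goto((400,80,260),down(a))
ctrl.goto((x,y,250),down(a)); ctrl.grip(85)
ctrl.move_straight((x,y,112),vel=120); st("at mill")
ctrl.grip(40,squeeze=40); st("gripped")
ctrl.move_straight((x,y,185),vel=100); st("lifted")
p=shot("wrist","m1"); shot("side","s1")
E
```

```text
at mill t 8.2 tcp [478.5 -42.2 112.6] F [-0.3 -0.5  0.9] gap 85.4 gf 0.0
gripped t 8.6 tcp [478.4 -42.2 112.7] F [-0.6  0.2  5.3] gap 46.4 gf 41.0
lifted t 9.5 tcp [477.5 -41.8 184.3] F [ 0.4 -0.8 -1.9] gap 46.5 gf 41.1
```

View pics/m1.png

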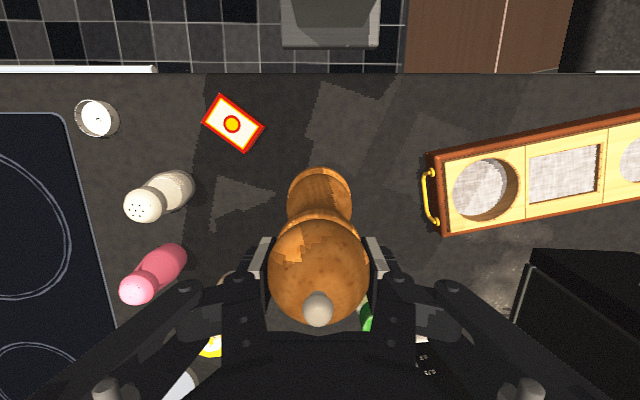

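The mill's head (318,270) is held centrally between the pads and the mill hangs upright. On to its well.

```bash
python3 - <<'E'
from h import *
a=np.pi; x,y=484.5,141.8
ctrl.move_straight((x,y,185),vel=150,orientation=down(a)); st("above")
c=ctrl.move_straight((x,y,122),vel=60,contact_N=5); st(f"down {c}")
shot("wrist","m2")
ctrl.grip(62); st("released")
ctrl.move_straight((x,y,225),vel=120); ctrl.grip(85)
shot("wrist","m3")
E
```

```text
above t 11.0 tcp [484.5 141.2 184.9] F [-0.9 -0.2 -1.1] gap 46.4 gf 41.1
down True t 11.9 tcp [483.9 141.8 125.8] F [-1.2 -0.8  7.3] gap 46.4 gf 41.7
released t 12.2 tcp [482.9 141.7 124.9] F [ 0.1 -0.4 -0.1] gap 62.2 gf 0.0
```

View pics/m3.png

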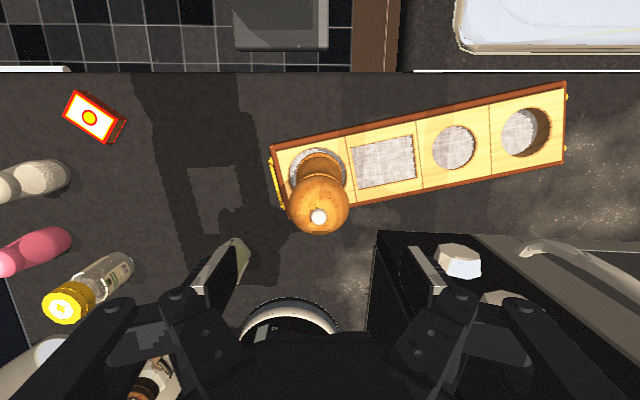

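The mill stands upright in its well (318,165–215), contact at the expected floor height. Now the salt.

```bash
python3 - <<'E'
from h import *
a=np.pi; x,y=488.5,-206.5; A=np.pi+.2123; X,Y=432.6,383.2
ctrl.goto((x,y,200),down(a))
ctrl.move_straight((x,y,33),vel=120); st("at salt")
ctrl.grip(36,squeeze=30); o=st("gripped"); z0=o["eef_pos"][2]
if o["finger_gap"]<39: raise SystemExit("no grasp")
ctrl.move_straight((x,y,130),vel=100); st("lifted")
ctrl.move_straight((355,40,130),vel=220,orientation=down(a))
ctrl.move_straight((350,250,130),vel=220,orientation=down(A))
ctrl.move_straight((X,Y,130),vel=180); st("above"); shot("wrist","t1")
c=ctrl.move_straight((X,Y,z0+9),vel=60,contact_N=5); st(f"down {c} z0 {z0:.1f}")
ctrl.grip(56); st("released")
ctrl.move_straight((X,Y,170),vel=120)
ctrl.move_straight((X-40,Y-60,220),vel=180); shot("wrist","t2")
a=[cv2.imread(f"pics/t{i}.png") for i in (1,2)]
cv2.imwrite("pics/tt.png",cv2.resize(np.vstack(a),(480,600),interpolation=cv2.INTER_AREA))
E
```

```text
at salt t 16.5 tcp [ 489.  -206.8   33.6] F [-0.2  0.2  0.4] gap 84.9 gf 0.0
gripped t 17.0 tcp [ 488.8 -206.6   33.6] F [-1.3  1.   5.6] gap 38.5 gf 29.7no grasp
```

```bash
python3 - <<'E'
from h import *
shot("wrist","t0"); shot("side","t0s")
p=cv2.imread("pics/t0.png")[60:400,140:500]; q=cv2.imread("pics/t0s.png")[130:260,330:490]
h=560; cv2.imwrite("pics/t0c.png",np.hstack([cv2.resize(p,(400,378)),cv2.resize(q,(400,325))[:378] if 0 else cv2.copyMakeBorder(cv2.resize(q,(400,325)),0,53,0,0,0)]))
E
```

```text
(no output)
```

View pics/t0c.png

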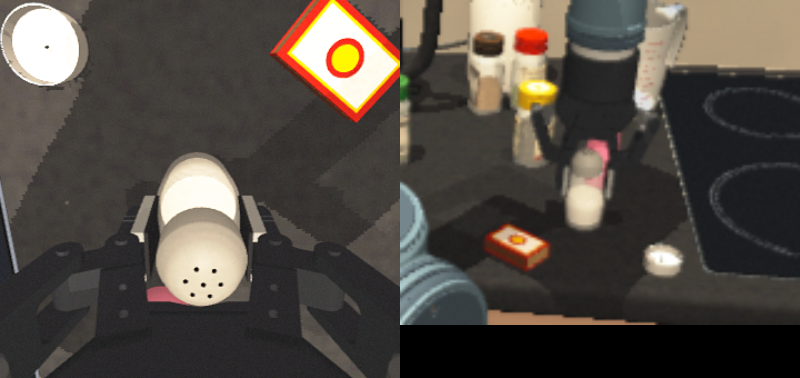

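```bash
python3 - <<'E'
from meas import *
ci,p,d=load("t0"); P=ondepth(ci,d,UV).reshape(400,640,3); P[d<40]=np.nan
hsv=cv2.cvtColor(p,cv2.COLOR_RGB2HSV)
m=near(P,(488.5,-206.5),21)&(p.min(2)>70)
q=P[m]; 
for a,b in((20,40),(40,50),(50,60),(60,70),(70,76),(76,82),(82,86),(86,92)):
    s=q[(q[:,2]>a)&(q[:,2]<=b)]
    if len(s)>5: print(a,b,len(s),"x",np.percentile(s[:,0],[1,99]),"y",np.percentile(s[:,1],[1,99]))
m=(P[...,2]>84)&near(P,(488,-206),25); s=P[m&(p.min(2)>90)]; print(cv2.minEnclosingCircle(s[:,:2].astype(np.float32)),s[:,2].max())
E
```

```text
20 40 310 x [467.6 481.1] y [-225.5 -187.6]
40 50 822 x [468.3 486.4] y [-225.5 -187.9]
50 60 924 x [470.  486.6] y [-223.3 -188.8]
60 70 669 x [471.6 483.1] y [-221.3 -190.5]
70 76 485 x [471.4 483.7] y [-221.2 -190. ]
76 82 1404 x [471.7 492.9] y [-221.4 -189. ]
82 86 1549 x [474.4 499.6] y [-218.7 -191.7]
86 92 1831 x [477.8 498.1] y [-215.4 -195.1]
((485.5230712890625, -208.84814453125), 17.435426712036133) 107.14712540043057
```

The shaker sits between the pads (200,215). It tapers above about 45 mm, which explains the 38.5 mm gap, so I'll regrip 8 mm lower where it is straighter and carry on.

```bash
python3 - <<'E'
from h import *
a=np.pi; x,y=488.5,-206.5; A=np.pi+.2123; X,Y=432.6,383.2
ctrl.grip(56); ctrl.move_straight((x,y,25),vel=60)
ctrl.grip(36,squeeze=30); o=st("gripped"); z0=o["eef_pos"][2]
ctrl.move_straight((x,y,125),vel=80); o=st("lifted")
if o["finger_gap"]<37.3: raise SystemExit("lost?")
ctrl.move_straight((355,40,125),vel=200,orientation=down(a))
ctrl.move_straight((350,250,125),vel=200,orientation=down(A))
ctrl.move_straight((X,Y,125),vel=150); st("above"); shot("wrist","t1")
c=ctrl.move_straight((X,Y,z0+9),vel=60,contact_N=5); st(f"down {c} z0 {z0:.1f}")
ctrl.grip(56); st("released")
ctrl.move_straight((X,Y,170),vel=120)
ctrl.move_straight((X-40,Y-60,220),vel=180); shot("wrist","t2")
a=[cv2.imread(f"pics/t{i}.png") for i in (1,2)]
cv2.imwrite("pics/tt.png",cv2.resize(np.vstack(a),(480,600),interpolation=cv2.INTER_AREA))
E
```

```text
gripped t 18.0 tcp [ 488.6 -206.5   25.1] F [-0.1  0.2  1.4] gap 40.0 gf 30.4
lifted t 19.4 tcp [ 488.2 -206.3  124.4] F [ 0.1  0.7 -0.5] gap 40.3 gf 30.4
above t 23.3 tcp [432.1 382.6 124.8] F [ 0.3 -0.5 -2. ] gap 41.1 gf 30.4
down True z0 25.1 t 24.7 tcp [432.4 383.1  38.2] F [-0.8 -0.3  4.7] gap 41.0 gf 31.0
released t 25.0 tcp [431.4 382.5  36.9] F [ 0.7 -0.3 -0.3] gap 55.7 gf 0.0
```

View pics/tt.png

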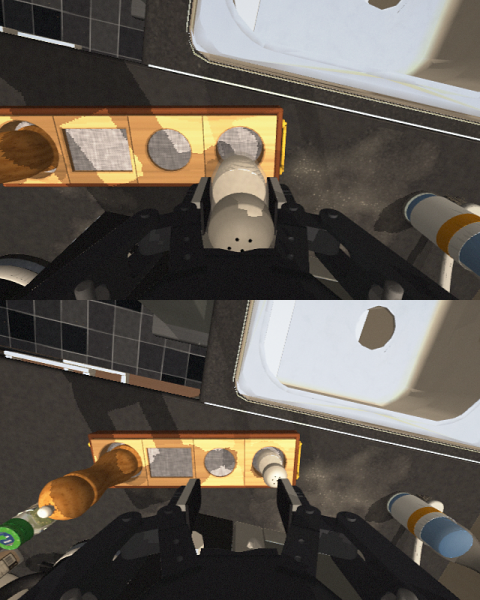

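The salt stands in its deep well (lower picture, 270,465), contact at the expected 13 mm floor. Next the tea light, touching the worktop first to find the fingertip height.

```bash
python3 - <<'E'
from h import *
B=np.pi/2+.2123; x,y=410.3,-283.6
ctrl.move_straight((335,150,220),vel=200)
ctrl.goto((330,-60,180),down(B)); ctrl.grip(54)
ctrl.goto((x,y,90),down(B)); shot("wrist","l0")
ctrl.move_straight((x,y,20),vel=150)
c=ctrl.move_straight((x,y,-12),vel=25,contact_N=3); o=st(f"touch {c}")
z=o["eef_pos"][2]
ctrl.move_straight((x,y,z+8),vel=50)
ctrl.grip(32,squeeze=20); st("gripped")
ctrl.move_straight((x,y,z+40),vel=80); o=st("lifted"); shot("wrist","l1"); shot("side","l1s")
E
```

```text
touch True t 31.7 tcp [ 410.2 -283.5   -3.8] F [-1.1  1.7  7.3] gap 54.3 gf 3.4
gripped t 32.3 tcp [ 410.3 -283.5    4.3] F [-0.1  0.6  4.2] gap 36.2 gf 19.9
lifted t 32.8 tcp [ 410.3 -283.6   36.2] F [-0.7 -0.5 -0.5] gap 36.8 gf 20.1
```

View pics/l1.png

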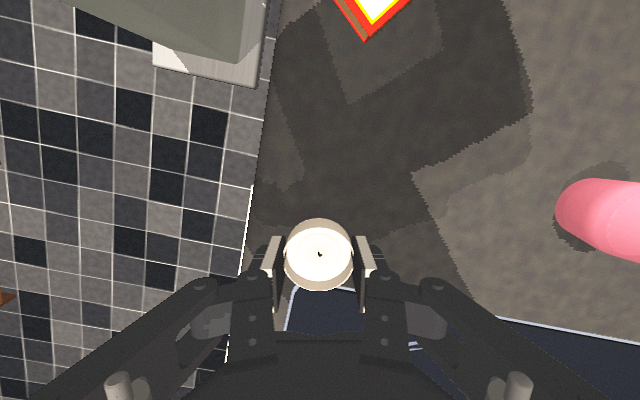

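The tea light (320,253) is held level and centred. On to its recess.

```bash
python3 - <<'E'
from h import *
B=np.pi/2+.2123; X,Y=449.9,302.7
ctrl.move_straight((345,-100,130),vel=220); ctrl.move_straight((345,200,130),vel=250)
ctrl.move_straight((X,Y,110),vel=150); ctrl.move_straight((X,Y,45),vel=80); st("above")
c=ctrl.move_straight((X,Y,31.5),vel=20,contact_N=3); st(f"down {c}")
ctrl.grip(48); st("released")
ctrl.move_straight((X,Y,110),vel=100); shot("wrist","l2")
ctrl.move_straight((345,200,180),vel=180)
ctrl.goto((350,-100,200),down(B-.8)); ctrl.pause(.1); shot("wrist","l3")
E
```

```text
above t 37.5 tcp [450.3 302.9  45.4] F [0.1 0.6 0.6] gap 36.4 gf 20.1
down True t 38.1 tcp [449.8 302.6  33.3] F [-1.1  0.1  5. ] gap 36.7 gf 20.8
released t 38.4 tcp [449.1 302.4  32.6] F [0.4 0.1 0.2] gap 48.1 gf 0.0
```

View pics/l2.png

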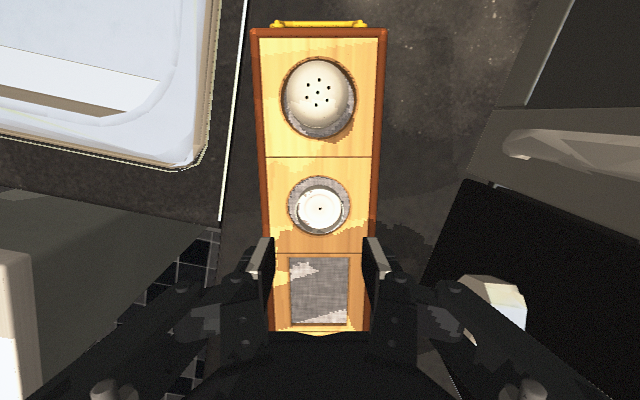

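The tea light lies flat in its recess (320,208) and the salt stands in its well (318,97). Last the matchbox.

```bash
python3 - <<'E'
from h import *
b=np.radians(52.6); B=np.pi/2+.2123; x,y=416.1,-134.0; X,Y=467.7,222.1
ctrl.grip(62); ctrl.goto((x,y,80),down(b))
ctrl.move_straight((x,y,4.5),vel=80); st("at box")
ctrl.grip(30,squeeze=25); o=st("gripped"); z=o["eef_pos"][2]
ctrl.move_straight((x,y,110),vel=100); o=st("lifted"); shot("wrist","b1")
if o["finger_gap"]<33: raise SystemExit("lost")
ctrl.move_straight((345,0,130),vel=200,orientation=down(b)); ctrl.move_straight((345,200,130),vel=200,orientation=down(B))
ctrl.move_straight((X,Y,110),vel=150); ctrl.move_straight((X,Y,45),vel=80); st("above"); shot("wrist","b2")
c=ctrl.move_straight((X,Y,31.5),vel=20,contact_N=3); st(f"down {c} z {z:.1f}")
ctrl.grip(47); st("released")
ctrl.move_straight((X,Y,110),vel=100)
ctrl.move_straight((345,200,250),vel=180)
ctrl.goto((420,240,330),down(np.pi+.2)); ctrl.pause(.2); shot("wrist","b3"); shot("scene","b3s")
E
```

```text
at box t 43.7 tcp [ 416.5 -134.2    4.9] F [-0.7  0.1 -1. ] gap 61.7 gf 0.0
gripped t 44.0 tcp [ 416.5 -134.2    5. ] F [-0.2  0.3  6.3] gap 37.3 gf 25.5
lifted t 45.3 tcp [ 415.6 -133.7  109.4] F [ 0.4 -0.5 -0.8] gap 36.8 gf 25.1
above t 49.3 tcp [468.1 222.2  45.4] F [-1.2 -0.2  0. ] gap 37.2 gf 25.1
down True z 5.0 t 49.9 tcp [467.6 222.1  33.9] F [1.  0.8 2.6] gap 37.1 gf 25.7
released t 50.2 tcp [466.8 221.9  33.4] F [-0.1 -0.7  0.4] gap 46.9 gf 0.0
```

View pics/b3.png

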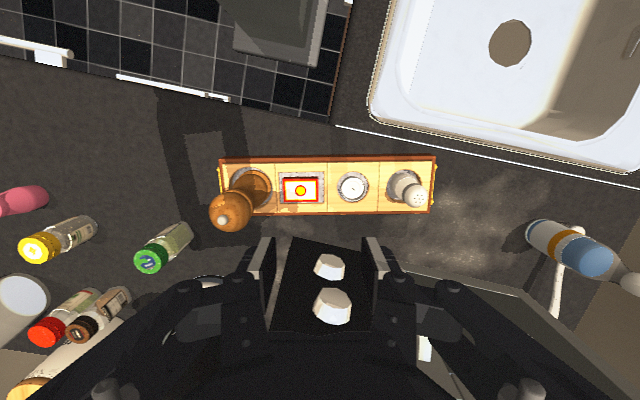

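The mill (240,195), matchbox (300,189), tea light (352,187) and salt (407,187) are all seated, and the jars and pink shaker are still standing. One last check on heights and tilt, then I hand in.

```bash
python3 - <<'E'
from meas import *
ci,p,P=cloud("b3")
bad=False
for k,xy,r,dz,h in (("mill",(484,142),35,8,182),("salt",(432.6,383),30,6,102),("tea",(450,303),24,4,43),("match",(467.7,222),36,4,45)):
    t=top(P,xy,r,dz); print(k,*t); bad|=abs(t[0]-h)>4 or np.hypot(*(t[1]-xy))>9
s=P[near(P,(467.7,222),36)&(P[...,2]>40)]; print(s[:,2].std(),cv2.minAreaRect(s[:,:2].astype(np.float32)))
print("bad",bad)
if not bad: print(ctrl.hand_in())
E
```

```text
mill 181.86973921368508 [483.  142.6] 5.880726337432861 94
salt 101.72181583481112 [432.8 384.2] 14.467058181762695 290
tea 44.60687894069189 [451.2 302.9] 18.998428344726562 43
match 335.89734240276005 [434.4 218.9] 2.499187469482422 17
40.504460903952534 ((460.1788330078125, 219.30374145507812), (55.7448616027832, 55.70240020751953), 11.523548126220703)
bad True
```

The matchbox reading picked up the gripper's own finger (z 336), so I'm repeating it with those points left out.

```bash
python3 - <<'E'
from meas import *
ci,p,P=cloud("b3")
s=P[near(P,(467.7,222),36)&(P[...,2]>40)&(P[...,2]<70)]; r=cv2.minAreaRect(s[:,:2].astype(np.float32)); print(s[:,2].mean(),s[:,2].std(),r)
if abs(s[:,2].mean()-45)<3 and s[:,2].std()<1.5: print(ctrl.hand_in())
E
```

```text
45.08930855752988 1.0503826866011206 ((468.9575500488281, 221.13064575195312), (37.83055114746094, 55.8092155456543), 11.801547050476074)
the job is handed in; nothing more can be done
None
```

The mill, salt shaker, tea light and matchbox are each seated in their own inserts, the jars and pink shaker were left standing, and the job was handed in at about 52 s on the robot's clock (limit 128 s).

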